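# Pry open the ferrule case with the scraper

## Robot

A 6-joint arm with a two-finger parallel gripper is mounted at the origin on the work surface. World frame = base frame: x ahead of the robot, y to its left, z up, the work surface at z = 0. Lengths are in m, angles in rad, forces in N, time in s.
With the tool pointing down it reaches from about 0.3 to 0.875 m from the base axis. Payload 6.4 kg.
Tool frame: the origin (TCP) lies between the finger pads; the fingertips stand 19 mm ahead of it and the grasp point (between the pads) is the TCP; z points along the fingers, y is the direction in which the jaws open and shut (so a half turn about z gives the same grasp; the last joint's range is limited). The gripper opens to 85 mm and grips with 20 to 120 N. Pads are 22 mm wide; open, the fingers measure 114 mm over their backs; the gripper's body (76 mm by 85 mm) begins 54 mm behind the grasp point. The pads swing forward as they close: fully open they stand 13 mm farther back than shut.
Start: joints at [-1.447, 0.181, 1.607, -0, 1.354, -0.206], TCP at [0.186, -0.544, 0.25] pointing down, gripper open.
Joint ranges: [-2.99, 2.99], [-0.89, 2.07], [0.3, 2.58], [-1.14, 4.28], [0, 2.63], [-3.12, 3.12]. Speed limits (rad/s): [2.57, 2.57, 3.01, 3.14, 3.14, 3.14].

## Interface

Orientations are given as a unit quaternion [w, x, y, z].
In Python, from bench import * gives the robot as it stands.
- The arm moves only by the tool apply_moves, never from a script. Its argument "moves" is a list that holds one entry, the list of rows, each a list of 7 numbers: the shift along the tool's x, y, z in cm, then the turn, a rotation vector about the tool's x, y, z in rad, then the opening, from 0 (shut) to 1 (fully open). A call has 1 to 8 rows; each row is the pose to reach, as a shift and turn from the pose commanded when the call began, along the tool's axes at that moment; what a row does not reach only later rows make up. A row lasts 1/10 s, in which the tool goes at most 50 mm and 8.59 degrees, less where a joint would pass 70% of its speed; a pose out of reach is approached as far as the arm can. A call with a gripper value outside its range is refused whole. The fingers move at their own pace and stop on an object; the grip force is fixed at half the most. Time passes only in rows, so rows that repeat a pose let the fingers close. It gives the time, the measured TCP pose, the force and the opening at its end, in the units of the state.
- get_obs(): the state, without advancing time (a new reading comes with each control period).
- camera(name): name is "scene" or "top" or "wrist"; returns the picture (400x640x3 uint8, red, green, blue); there is no depth.
- get_calibration(name): a dict with "vertical_fov" (degrees; the focal length in pixels is half the picture's height over the tangent of half this angle, whatever the lens; pixels are square), "cx", "cy" (the principal point, pixels), "k1" (the pictures are not rectified: a ray, as slopes to the right and down, at radius r is drawn at 1 + k1 r^2 times it, then the intrinsics apply), "R" (3x3) and "t" (3): a world point X has camera coordinates R X + t. Camera axes: x right, y down, z forward; pixel columns grow to the right and rows downward; lengths in m; the calibration is good to about 2 mm. A picture is of the moment at which its call begins: read the wrist's pose just before it. get_calibration takes no time and is no camera call; for the wrist camera it gives the pose at the moment of the call.
- hand_in(): hands the job in, once; it reports no verdict.
The state is a dict: "time_s": time; "q": joint angles; "dq": joint speeds; "joint_efforts": joint torques, N m; "eef_pos": TCP position; "eef_rot": TCP orientation; "wrist_force": force on the tool from outside, world axes, zero at the start; "torque": the same for the moment, N m; "opening": opening from 0.0 (shut) to 1.0 (fully open).
Only numpy, scipy, OpenCV 4.12 (cv2) and the standard library are available. Lean on these libraries where they do the work, as an engineer would, in place of code of your own. Each camera call takes 0.05 s, during which the arm holds its last target. There are 200 camera calls.

## Task

The lid of the sloped wooden ferrule case has no handle: take the scraper from its rest, work its blade into the slot under the lid's low edge, feeling for a place beside the hidden spacer where it goes in, and lever the lid up with the blade, fingers off the lid until it is well clear. Swing the lid all the way open so that it stays standing. Then lay the scraper back in the saddles of its rest, flat and blade forward as you found it, without disturbing the tape roll, the bamboo offcut or the bench hook.

Things in the scene. Friction and masses are not known exactly. Their poses are not given: they have to be found in the camera images.
- case: Fixed plywood case 180 mm wide (y), 135 deep, lid sloping at 30 degrees, low (front) edge to the right. Origin: on the table under the front edge's middle; x level into the case. The lid's underside plane passes z = 140 mm at x = 0. The front wall's sloping top (sill) is 40 mm long up the slope: 14 bare, 26 under the lid. Behind it is a hollow, clear for 45 mm below the lid, 95 up the slope.
- lid (a joint): Lid angle, rad: 0 shut, 2.1 at its stop (it then stands upright). The hinge is level, along the case's y, at the high back edge. It is stiff (about 0.35 N m friction, so 3 to 5 N at the low edge) and stays where it is left.
- lid_lip (a point): Middle of the lid's low edge, on the underside; axes as lid_hinge. Shut, it lies 14 mm up the slope from the sill's front edge.
- lid_hinge (a point): Middle of the hinge line, at the upper edge of the lid (a darker wooden board 130 mm up the slope, 180 wide, 8 thick), on its underside; at the case's x = 125, z = 212 mm. Axes turn with the lid: x from the low edge to the hinge within the board, z out of its upper face.
- notch (a point): Mid-width on the notch's bare floor, 7 mm up the slope from the front edge, 7 mm short of the lid; axes as case. The notch: the middle 140 mm of the sill cut down 5 mm; its flat floor runs up at 30 degrees under the lid as a slot 5 mm high, 26 long, into the hollow. A fixed spacer 30 mm wide blocks the slot from 4 mm behind the lid's edge, centred anywhere within 45 mm of mid-width.
- rest: Fixed scraper rest: base 130 x 70 x 8 mm, two saddles at x = +-46 mm, each 16 mm long, 56 wide, with a floor 40 mm above the table between cheeks up to 52 mm; the channel is 34 mm wide. 76 mm are free between the saddles for the fingers. Origin: centre of the underside on the table; x along the scraper to its blade.
- scraper: Loose scraper, about 120 g: wooden handle 130 x 24 x 22 mm thick, steel blade 95 mm long, 36 wide, 2 thick, in line with the handle's mid-thickness. Origin: centre of the handle's underside; x to the blade, z off the broad side. It starts in both saddles, underside 40 mm above the table, blade overhanging; lengthways place in the rest within 8 mm.
- scraper_grip (a point): On the handle's axis, between the saddles, 10 mm towards the blade from the handle's middle, mid-thickness (11 mm above its underside): where to hold it. Axes as scraper.
- scraper_tip (a point): Middle of the blade's end, mid-thickness, 150 mm ahead of scraper_grip. Axes as scraper.
- tape: Bystander: roll of masking tape lying flat, 96 mm across, 24 mm high. Origin: centre of the underside.
- offcut: Bystander: bamboo offcut standing upright, 45 mm across, 105 mm high. Origin: centre of the underside.
- bench_hook: Bystander: sawing board 200 by 90 by 12 mm with a wooden block on it, 42 mm high in all. Origin: centre of the underside.

How it is judged:
On the way, in this order (a step that is already met when the one before it is completed fails the run):
1. the blade levers the lid up by more than 0.25 rad (the scraper pressing on the lid) (value of joint lid above 0.25 rad and contact force between scraper and lid above 0.3 N), for 0.1 s.
2. the lid is swung wide open, beyond 1.8 rad (value of joint lid above 1.8 rad), for 0.2 s.
At the end, for the whole second after the job is handed in: The lid stands open beyond 1.8 rad; the scraper lies still in both saddles as at the start, underside down, blade to rest +x: grip point within 10 mm sideways and 20 mm lengthways of its nominal place (rest x = 10 mm), 45 to 57 mm above the rest's foot, in line and level within 0.15 rad (value of joint lid above 1.8 rad and x of scraper_grip in the frame of rest between -0.01 and 0.03 m and y of scraper_grip in the frame of rest between -0.01 and 0.01 m and z of scraper_grip in the frame of rest between 0.045 and 0.057 m and x of scraper_tip in the frame of rest above 0.1 m and angle between the x axis of scraper and the x axis of rest, either way round below 0.15 rad and angle between scraper's own z axis and vertical below 0.15 rad and linear speed of scraper below 0.03 m/s); the robot touches nothing.
It fails at once if the fingers touch the lid before it has been levered up by 0.25 rad (value of joint lid below 0.25 rad and contact force between the fingers and lid above 0.5 N).
It fails at once if the tape is moved by more than 15 mm (distance of tape from where it was at the start of the episode above 0.015 m).
It fails at once if the offcut is moved by more than 15 mm (distance of offcut from where it was at the start of the episode above 0.015 m).
It fails at once if the bench hook is moved by more than 15 mm (distance of bench_hook from where it was at the start of the episode above 0.015 m).
It also fails if it takes over 64 s, if anything falls off the work surface, if the arm or the gripper's body presses on something with over 40 N, if the wrist force passes 120 N, or if a joint passes its speed limit or range.

## Working session

There is one attempt and no reset: what is moved stays moved. The work goes in short steps, Python scripts to look and compute and a tool call to move; the robot and the scene stay as the last step left them, time stands still between calls to the robot, and variables do not carry over. Pictures are saved under pics/ and viewed, about 8 in all and at most 12, crops included, and the job is handed in when it is done.

Besides the shell and the picture viewer there is one more tool, called after ">>>" as a command line: name --argument value ..., lists and objects as JSON in quotes. apply_moves: Moves the arm, as the interface text tells. Its arguments: {"type":"object","properties":{"moves":{"type":"array","items":{"type":"array","items":{"type":"array","items":{"type":"number"}}}}},"required":["moves"]}

```bash
mkdir -p pics; ls
python3 - <<'E'
from bench import *
import cv2
print(get_obs())
for n in ["scene","top"]:
    c=get_calibration(n); print(n,c)
    cv2.imwrite(f"pics/{n}0.png",cv2.cvtColor(camera(n),cv2.COLOR_RGB2BGR))
E
```

```text
pics
{'time_s': 0.0, 'q': array([-1.44731715e+00,  1.81538453e-01,  1.60799454e+00,  1.03970178e-05,
        1.35380313e+00, -2.06285246e-01]), 'dq': array([ 0.00158541, -0.000167  , -0.00139367,  0.00036273, -0.00145619,
       -0.00088267]), 'joint_efforts': array([-9.17356192e-04, -4.44874763e+01, -3.51337016e+01, -3.00418515e-04,
        9.26828769e-03, -1.60837965e-05]), 'eef_pos': array([ 0.1861595 , -0.54348813,  0.24939209]), 'eef_rot': array([-8.70777810e-04,  9.86437505e-01,  1.64134969e-01,  4.11534354e-05]), 'wrist_force': array([ 0.81405628, -0.69156097,  0.05386169]), 'torque': array([-0.00359424, -0.03864076,  0.0014433 ]), 'opening': 1.0021236614550926}
scene {'vertical_fov': 51.40811417594864, 'cx': 315.99446063795756, 'cy': 194.94943335302577, 'k1': -0.05543764938262796, 'R': array([[ 0.61044051,  0.79205998,  0.00183647],
       [ 0.57376839, -0.44060244, -0.69040519],
       [-0.54603317,  0.42250501, -0.72342056]]), 't': array([-0.33888904, -0.19478724,  1.46333079])}
top {'vertical_fov': 47.06781272811783, 'cx': 318.180931566572, 'cy': 199.88059337771213, 'k1': -0.04704674797847639, 'R': array([[-7.25321707e-03, -9.99973362e-01,  8.16390235e-04],
       [-9.97634762e-01,  7.18044293e-03, -6.83617096e-02],
       [ 6.83540265e-02, -1.31030160e-03, -9.97660268e-01]]), 't': array([0.02372122, 0.54495753, 1.33570398])}
```

View pics/scene0.png

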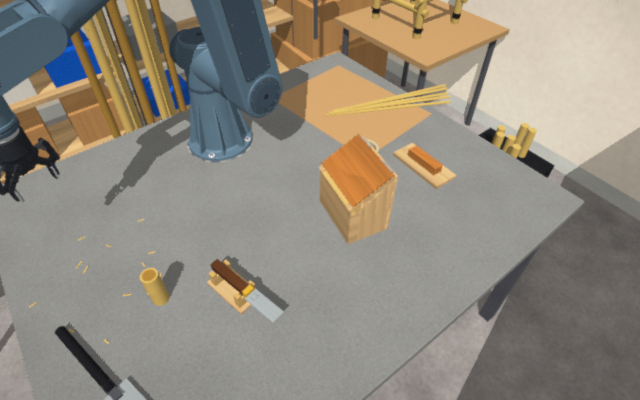

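View pics/top0.png

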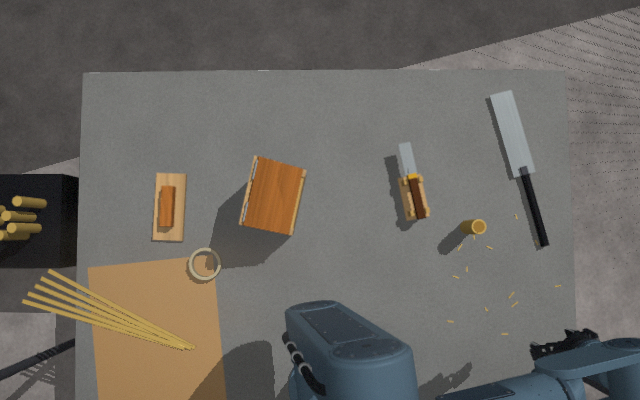

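The scene picture shows the case at about (358,187) and the rest with the scraper at (235,285). The top view shows the case at (272,195) with its front edge on the right side (305,170)-(293,236). The rest is at (413,197) with the blade up, and the offcut is at (474,227). I'll enlarge these.

Run:
```python
import cv2, numpy as np
t=cv2.imread("pics/top0.png"); s=cv2.imread("pics/scene0.png")
def crop(im,x,y,w,h,k):
    c=cv2.resize(im[y:y+h,x:x+w],None,fx=k,fy=k,interpolation=cv2.INTER_CUBIC)
    for i in range(0,w,10):
        cv2.line(c,(i*k,0),(i*k,4 if i%50 else 10),(255,255,255),1)
        if (x+i)%20==0: cv2.putText(c,str(x+i),(i*k+1,12),0,.35,(255,255,255),1)
    for j in range(0,h,10):
        cv2.line(c,(0,j*k),(5,j*k),(255,255,255),1)
        if (y+j)%20==0: cv2.putText(c,str(y+j),(6,j*k+4),0,.35,(255,255,255),1)
    return c
a=crop(t,230,140,80,110,5);b=crop(t,380,130,70,110,5)
cv2.imwrite("pics/c1.png",np.hstack([a,b]))
a=crop(s,310,130,100,115,4);b=crop(s,200,240,100,115,4)
cv2.imwrite("pics/c2.png",np.hstack([a,b]))
```

```text
(no output)
```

View pics/c1.png

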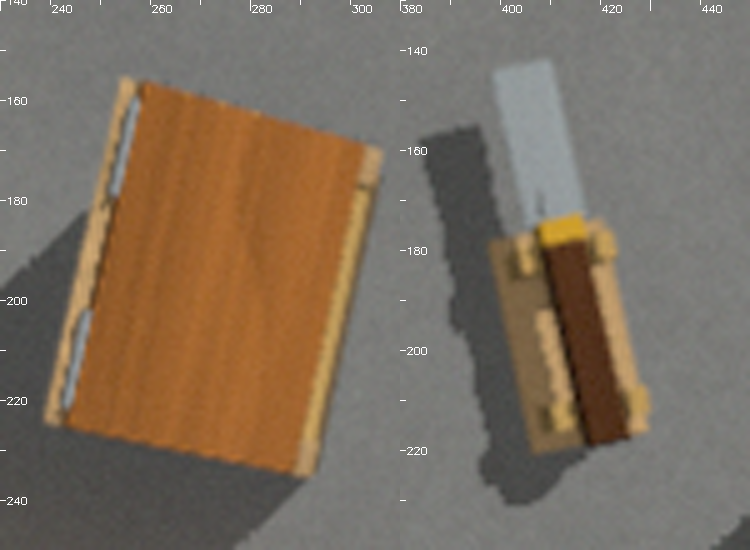

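View pics/c2.png

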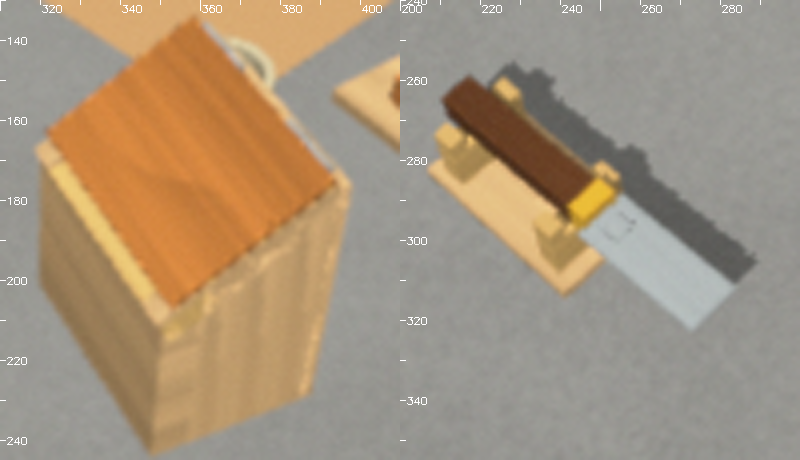

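```bash
cat > h.py <<'E'
from bench import *
import numpy as np, cv2
from scipy.optimize import least_squares
from scipy.spatial.transform import Rotation as Rot
def proj(c,X,h=200.):
    P=np.asarray(X)@np.array(c["R"]).T+c["t"]; u=P[:,:2]/P[:,2:]
    f=h/np.tan(np.radians(c["vertical_fov"]/2))
    u=u*(1+c["k1"]*(u**2).sum(1,keepdims=True))
    return u*f+[c["cx"],c["cy"]]
def W(p,X): # p=x,y,yaw
    c,s=np.cos(p[2]),np.sin(p[2]); X=np.asarray(X,float)/1000
    return np.c_[p[0]+c*X[:,0]-s*X[:,1],p[1]+s*X[:,0]+c*X[:,1],X[:,2]]
def fit(obs,p0):
    def r(p): return np.concatenate([(proj(c,W(p,[o[:3] for o in O]))-[o[3:] for o in O]).ravel() for c,O in obs])
    s=least_squares(r,p0,loss="soft_l1"); return s.x,r(s.x).reshape(-1,2)
E
python3 - <<'E'
from h import *
T=get_calibration("top");S=get_calibration("scene")
np.set_printoptions(precision=4,suppress=True)
ct=[(0,-90,140,306.6,170),(0,90,140,292.6,235.2),(8.1,-90,153.9,303,169),(8.1,90,153.9,289.2,234),(120.7,-90,219,259,156.4),(120.7,90,219,243.6,225)]
cs=[(0,-90,140,350,211.3),(0,90,140,320,168),(0,-90,0,348,243),(0,90,0,320,200.8),(8.1,-90,153.9,353.8,205.8),(8.1,90,153.9,321.8,163),(120.7,-90,219,393.8,174.5),(120.7,90,219,358.8,134.3)]
for n,o in(("both",[(T,ct),(S,cs)]),("top",[(T,ct)]),("scene",[(S,cs)])):
    p,r=fit(o,[.55,.05,1.4]); print("case",n,p); print(r.T if n=="both" else "")
rt=[(65,35,8,398,188),(-65,35,8,406.4,221),(-65,-35,8,429.4,216.4)]
rs=[(-65,-35,8,207,282.5),(65,-35,8,241,312.3)]
p,r=fit([(T,rt),(S,rs)],[.55,-.3,.1]); print("rest",p);print(r.T)
st=[(-65,12,62,418,219.4),(-65,-12,62,426.4,217.4),(65,12,62,407.6,175),(65,-12,62,417,173),(160,18,52,398.6,144.6),(160,-18,52,410,142)]
ss=[(160,-18,52,273.25,322.5),(160,18,52,284.25,310.75),(-65,-12,62,210.75,264.5),(-65,12,62,217.5,258.75)]
for n,o in(("both",[(T,st),(S,ss)]),("top",[(T,st)]),("scene",[(S,ss)])):
    p,r=fit(o,[.55,-.3,.1]); print("scraper",n,p); print(r.T if n=="both" else "")
E
```

```text
case both [0.5326 0.0731 1.3567]
[[-1.2705 -1.2298 -0.782  -1.1298 -1.1449 -1.1192 -1.0688 -1.9002 -2.0889
  -2.1538 -1.6893 -1.0348 -0.0467 -0.8209]
 [-1.0085 -0.7205 -1.3328 -0.1171 -1.3316 -0.2577 -0.1427 -0.6474  1.6832
   0.6513  0.6381 -0.1953 -0.177  -0.9099]]
case top [0.5304 0.0702 1.3555]

case scene [0.5345 0.0763 1.3568]

rest [ 0.5524 -0.2627  0.2165]
[[-1.5311  0.2525  0.0401 -1.3382 -0.4823]
 [-9.5771 -0.1114 -0.7582 -0.8877 -0.622 ]]
scraper both [ 0.5523 -0.2626  0.2097]
[[-0.0892 -0.3464 -0.0528 -1.3535 -1.2077 -0.602  -1.2691 -1.3065 -1.9877
  -1.3423]
 [-0.6919 -0.5086 -0.5181 -0.2949 -0.9621 -0.9647 -0.4345  0.3125 -0.8092
  -1.0891]]
scraper top [ 0.5503 -0.2639  0.2021]

scraper scene [ 0.5555 -0.2606  0.2123]
```

```bash
cat >> h.py <<'E'
np.set_printoptions(precision=4,suppress=True)
def pose():
    o=get_obs(); w,x,y,z=o["eef_rot"]; return o["eef_pos"],Rot.from_quat([x,y,z,w])
def tool(yaw,pitch=0.):  # tool x along scraper x (yaw, blade up by pitch), tool z = -scraper z
    x=np.array([np.cos(pitch)*np.cos(yaw),np.cos(pitch)*np.sin(yaw),np.sin(pitch)])
    y=np.array([np.sin(yaw),-np.cos(yaw),0]); return Rot.from_matrix(np.c_[x,y,np.cross(x,y)])
def move(p,R):
    p0,R0=pose(); d=R0.inv().apply(np.array(p)-p0)*100; r=(R0.inv()*R).as_rotvec()
    print("shift cm",d,"rot",r,"rows>=",max(np.linalg.norm(d)/5,np.degrees(np.linalg.norm(r))/8.59))
E
python3 - <<'E'
from h import *
T=get_calibration("top");S=get_calibration("scene")
ct=[(0,-90,140,306.6,170),(0,90,140,292.6,235.2),(8.1,-90,153.9,303,169),(8.1,90,153.9,289.2,234),(120.7,-90,219,259,156.4),(120.7,90,219,243.6,225)]
cs=[(0,-90,140,350,211.3),(0,90,140,320,168),(0,-90,0,348,243),(0,90,0,320,200.8),(8.1,-90,153.9,353.8,205.8),(8.1,90,153.9,321.8,163),(120.7,-90,219,393.8,174.5),(120.7,90,219,358.8,134.3)]
rt=[(65,35,8,398,178),(-65,35,8,406.4,221),(-65,-35,8,429.4,216.4)]
rs=[(-65,-35,8,207,282.5),(65,-35,8,241,312.3)]
st=[(-65,12,62,418,219.4),(-65,-12,62,426.4,217.4),(65,12,62,407.6,175),(65,-12,62,417,173),(160,18,52,398.6,144.6),(160,-18,52,410,142)]
ss=[(160,-18,52,273.25,322.5),(160,18,52,284.25,310.75),(-65,-12,62,210.75,264.5),(-65,12,62,217.5,258.75)]
sh=lambda L:[o[:3]+(o[3]-.45,o[4]-.45) for o in L]
for n,a,b in(("case",ct,cs),("rest",rt,rs),("scraper",st,ss)):
    p,r=fit([(T,sh(a)),(S,sh(b))],[.55,-.1,.5 if n!="case" else 1.3]); print(n,p,abs(r).mean())
g=W(p,[(10,0,51)])[0]; print("grip",g)
print(pose()[0]); move(g+[0,0,.13],tool(p[2]))
E
```

```text
case [0.5324 0.0736 1.3561] 0.7410845031963395
rest [ 0.5537 -0.2624  0.196 ] 0.32801056681387025
scraper [ 0.5526 -0.2617  0.2093] 0.47833660146548596
grip [ 0.5624 -0.2596  0.051 ]
[ 0.1862 -0.5435  0.2495]
shift cm [ 44.7858 -14.6672   6.8851] rot [-0.0016 -0.0002  0.1205] rows>= 9.525339316437117
```

>>> apply_moves --moves '[[[4.5,-1.5,0,0,0,0.02,1],[9,-3,1,0,0,0.04,1],[13.5,-4.5,2,0,0,0.06,1],[18,-6,3,0,0,0.08,1],[22.5,-7.5,4,0,0,0.1,1],[27,-9,5,0,0,0.12,1],[31.5,-10.5,6,0,0,0.12,1],[36,-12,6.5,0,0,0.12,1]]]'

```text
time_s: 0.9
eef_pos: [0.4888, -0.3119, 0.1839]
eef_rot: [-0.001, 0.995, 0.105, -0.001]
wrist_force: [0.2, -1.0, -0.2]
opening: 1.004
```

>>> apply_moves --moves '[[[3,-1,0.4,0,0,0,1],[6,-2,0.4,0,0,0,1],[8.8,-2.7,0.4,0,0,0,1],[8.8,-2.7,0.4,0,0,0,1]]]'

```text
time_s: 1.3
eef_pos: [0.5707, -0.2669, 0.1807]
eef_rot: [-0.0, 0.994, 0.106, 0.0]
wrist_force: [0.1, -0.4, 0.5]
opening: 0.995
```

Run:
```python
from h import *
c=get_calibration("wrist"); im=camera("wrist")
cv2.imwrite("pics/w1.png",cv2.cvtColor(im,cv2.COLOR_RGB2BGR)); print(c,pose()[0],get_obs()["time_s"])
p=[.5526,-.2617,.2093]
print("pred tip/handle corners",proj(c,W(p,[(160,18,52),(160,-18,52),(65,12,62),(65,-12,62),(-65,12,62),(-65,-12,62)])))
g=W(p,[(10,0,51)])[0]; move(g,tool(.205))
```

```text
{'vertical_fov': 69.71039511141711, 'cx': 323.8660104170218, 'cy': 200.9104746790896, 'k1': -0.04324457581817462, 'R': array([[ 0.2131, -0.977 , -0.0016],
       [-0.9441, -0.2063,  0.2573],
       [-0.2517, -0.0534, -0.9663]]), 't': array([-0.3818,  0.4678,  0.4402])} [ 0.5692 -0.2679  0.1806] 1.35
pred tip/handle corners [[291.6441  22.7719]
 [337.0537  22.9332]
 [299.7227 144.6063]
 [328.5742 144.7527]
 [301.985  283.8069]
 [327.2382 283.9708]]
shift cm [-0.4848 -0.9452 12.9587] rot [-0.0007  0.0007  0.0075] rows>= 2.6004426718187035
```

View pics/w1.png

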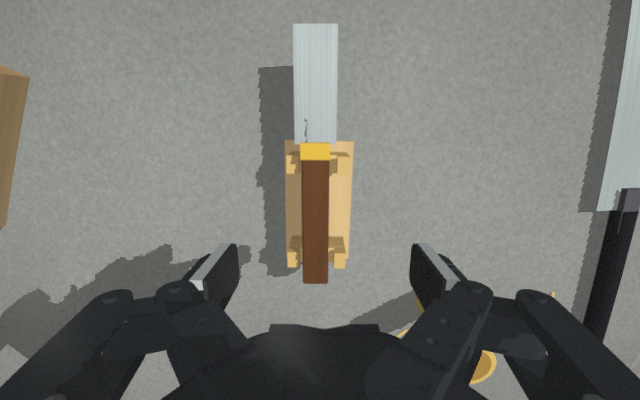

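The wrist view shows the blade tip at (294-338, 24) and the handle end at (303-328, 283). Both are within 2 px of the prediction, so I can descend and grip.

>>> apply_moves --moves '[[[-0.5,-0.85,3.5,0,0,0.007,1],[-0.5,-0.85,8,0,0,0.007,1],[-0.5,-0.85,11.5,0,0,0.007,1],[-0.5,-0.85,12.95,0,0,0.007,1],[-0.5,-0.85,12.95,0,0,0.007,1]]]'

```text
time_s: 1.85
eef_pos: [0.5595, -0.2614, 0.0494]
eef_rot: [-0.002, 0.995, 0.101, -0.002]
wrist_force: [-0.3, -0.0, -0.7]
opening: 0.996
```

>>> apply_moves --moves '[[[0,0,0,0,0,0,0],[0,0,0,0,0,0,0],[0,0,0,0,0,0,0],[0,0,0,0,0,0,0],[0,0,0,0,0,0,0],[0,0,0,0,0,0,0],[0,0,0,0,0,0,0],[0,0,0,0,0,0,0]]]'

```text
time_s: 2.65
eef_pos: [0.5626, -0.2624, 0.0532]
eef_rot: [0.001, 0.995, 0.101, 0.001]
wrist_force: [-0.3, 0.4, 7.0]
opening: 0.269
```

>>> apply_moves --moves '[[[0,0,-0.5,0,0,0,0],[0,0,-2,0,0,0,0],[0,0,-5,0,0,0,0],[0,0,-9,0,0,0,0],[0,0,-13,0,0,0,0],[0,0,-16,0,0,0,0],[0,0,-17,0,0,0,0],[0,0,-17,0,0,0,0]]]'

```text
time_s: 3.45
eef_pos: [0.5625, -0.2624, 0.224]
eef_rot: [0.001, 0.995, 0.101, 0.001]
wrist_force: [0.4, -0.4, -1.2]
opening: 0.269
```

```bash
cat >> h.py <<'E'
CASE=np.array([.5324,.0736,1.3561])
def tipgoal(s,n,yc,pitch,L=.150):
    """TCP pose that puts the blade tip s mm up the slope, n mm above the notch floor (normal), at case y=yc mm; pitch rad"""
    c30,s30=np.cos(np.pi/6),np.sin(np.pi/6); n=n-5
    X=[(s*c30-n*s30,yc,140+s*s30+n*c30)]; R=tool(CASE[2],pitch)
    return W(CASE,X)[0]-R.apply([L,0,0]),R
E
python3 - <<'E'
from h import *
o=get_obs();print(o["wrist_force"],o["torque"],pose()[0])
P=[pose()[0] for _ in range(1)]
p,R=tipgoal(-60,40,43,np.pi/6); print(p); move(p,R)
E
```

```text
[ 0.4121 -0.45   -1.2039] [-0.0044 -0.0266  0.0052] [ 0.5625 -0.2624  0.224 ]
[ 0.4479 -0.112   0.0653]
shift cm [ -8.2349 -17.0776  15.7967] rot [ 0.3055  0.4631 -1.1245] rows>= 8.363304287387729
```

>>> apply_moves --moves '[[[-1.2,-1,0.3,0.034,0.051,-0.124,0],[-2.4,-2,0.6,0.068,0.103,-0.25,0],[-3.6,-3,0.9,0.102,0.154,-0.375,0],[-4.8,-4,1.2,0.136,0.206,-0.5,0],[-6,-5,1.5,0.17,0.257,-0.625,0],[-7.2,-6,1.8,0.203,0.309,-0.75,0],[-8.4,-7,2.1,0.237,0.36,-0.875,0],[-9.6,-8,2.4,0.27,0.412,-1.0,0]]]'

```text
time_s: 4.25
eef_pos: [0.4499, -0.2015, 0.1956]
eef_rot: [-0.15, 0.795, 0.559, 0.182]
wrist_force: [0.5, 0.1, -0.7]
opening: 0.267
```

Run:
```python
from h import *
o=get_obs();print(o["time_s"],o["wrist_force"],pose()[0])
p,R=tipgoal(-40,25,43,np.pi/6); print(p); move(p,R)
```

```text
4.25 [ 0.5369  0.0967 -0.6907] [ 0.4499 -0.2015  0.1956]
[ 0.4532 -0.0878  0.0623]
shift cm [ 3.4971 -2.9905 16.912 ] rot [ 0.0284  0.0463 -0.123 ] rows>= 3.5053628783726483
```

>>> apply_moves --moves '[[[0.8,-0.7,4,0.028,0.046,-0.123,0],[1.6,-1.4,8,0.028,0.046,-0.123,0],[2.5,-2.2,12,0.028,0.046,-0.123,0],[3.2,-2.8,15.5,0.028,0.046,-0.123,0],[3.5,-3,16.9,0.028,0.046,-0.123,0],[3.5,-3,16.9,0.028,0.046,-0.123,0]]]'

```text
time_s: 4.85
eef_pos: [0.4534, -0.0873, 0.0619]
eef_rot: [-0.163, 0.754, 0.605, 0.2]
wrist_force: [-0.8, 0.1, -1.1]
opening: 0.268
```

Run:
```python
from h import *
c=get_calibration("wrist"); im=camera("wrist")
cv2.imwrite("pics/w2.png",cv2.cvtColor(im,cv2.COLOR_RGB2BGR))
o=get_obs();p,R=pose();print(o["time_s"],o["wrist_force"],p)
s3,c3=.5,np.sqrt(.75)
def sl(s,n,y): return (s*c3-n*s3,y,140+s*s3+n*c3)
print("front ends, notch ends front floor, lid lip top ends", proj(c,W(CASE,[sl(0,0,90),sl(0,0,-90),sl(0,-5,70),sl(0,-5,-70),sl(14,8,90),sl(14,8,-90)])))
print("tip corners",proj(c,p+R.apply([[.15,-.018,-.001],[.15,.018,-.001],[.055,-.018,-.001],[.055,.018,-.001]])))
p,R=tipgoal(-8,8,43,np.pi/6); print(p); move(p,R)
```

```text
4.9 [ 0.1545 -0.3892 -0.7846] [ 0.4548 -0.0892  0.0634]
front ends, notch ends front floor, lid lip top ends [[ 209.9367 -180.3373]
 [ 626.5532 -156.6779]
 [ 260.519  -172.1245]
 [ 578.6581 -156.0993]
 [ 202.4111 -234.6368]
 [ 638.4023 -197.8943]]
tip corners [[ 280.0919 -117.1079]
 [ 382.0579 -117.0549]
 [ 286.6706  151.8412]
 [ 373.0529  151.9424]]
[ 0.4609 -0.0524  0.0636]
shift cm [ 3.2467 -0.1984  1.837 ] rot [ 0.0016  0.0038 -0.0034] rows>= 0.7471276725657591
```

View pics/w2.png

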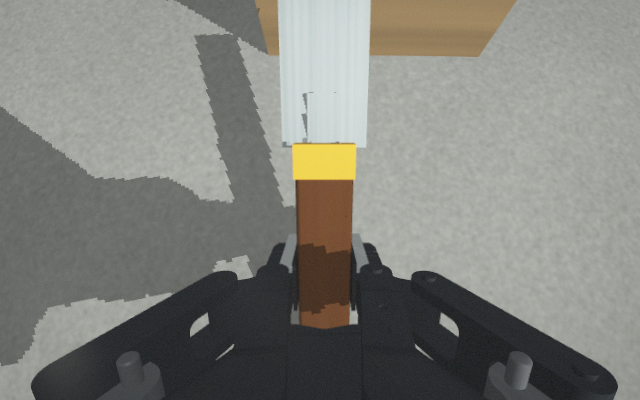

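The wrist view shows the blade, at columns 282-366 and with its base at row 147. It also shows the case's front foot from (268,53) to (480,56). The tip is out of view.

Run:
```python
from h import *
c=get_calibration("wrist");p,R=pose();print(p)
print("case foot",proj(c,W(CASE,[(0,90,0),(0,-90,0)])))
print("handle top: front, rear",proj(c,p+R.apply([[.055,-.012,-.011],[.055,.012,-.011],[-.075,-.012,-.011],[-.075,.012,-.011]])))
# fit case y, x with foot obs
for o in [[(0,90,0,268,53),(0,-90,0,480,56)]]:
    print(fit([(c,o)],CASE)[0],"vs",CASE)
```

```text
[ 0.4548 -0.0892  0.0634]
case foot [[267.0992  58.2028]
 [475.6967  59.4193]]
handle top: front, rear [[294.9242 152.0072]
 [356.6322 152.1099]
 [301.7185 407.0595]
 [348.1319 407.1205]]
[0.5355 0.0775 1.3457] vs [0.5324 0.0736 1.3561]
```

Run:
```python
from h import *
im=cv2.imread("pics/w2.png").astype(int)
for r in (70,100,135,150,165,195,230):
    row=cv2.GaussianBlur(im[r:r+1].astype(np.float32),(3,1),0)[0]; g=np.abs(np.diff(row,axis=0)).sum(1)
    print(r,[(int(i),int(g[i])) for i in range(265,385) if g[i]>45 and g[i]>=g[i-1] and g[i]>=g[i+1]])
c=get_calibration("wrist");p,R=pose()
for x in (.055,.065,.08):
  print(x,proj(c,p+R.apply([[x,-.018,-.001],[x,.018,-.001],[x,-.018,.001],[x,.018,.001],[x-.01,-.012,-.011],[x-.01,.012,-.011]])).ravel())
print(R.inv().apply(-np.array(c["R"]).T@c["t"]-p), R.inv().as_matrix()@np.array(c["R"]).T)
```

```text
70 [(279, 54), (368, 60)]
100 [(280, 48), (303, 91), (306, 98), (367, 60)]
135 [(305, 60), (307, 53), (365, 60)]
150 [(270, 61), (291, 76), (355, 79)]
165 [(271, 67), (292, 70), (355, 73)]
195 [(280, 69), (295, 126), (352, 95)]
230 [(295, 59), (351, 104)]
0.055 [283.0691 149.8186 368.2005 149.9599 283.7116 149.4213 367.5071 149.5603
 295.5118 177.3727 355.8862 177.4706]
0.065 [282.289  125.4875 369.1239 125.6352 282.9569 125.4721 368.4019 125.6172
 294.9242 152.0072 356.6322 152.1099]
0.08 [281.1147  87.2576 370.5191  87.4158 281.8208  87.87   369.7538  88.0252
 294.0344 111.9107 357.7675 112.0215]
[ 0.0654 -0.0007 -0.1236] [[ 0.0015 -0.9663 -0.2576]
 [ 1.      0.0016 -0.0001]
 [ 0.0005 -0.2576  0.9663]]
```

```bash
sed -i 's/^CASE=.*/CASE=np.array([.534,.0755,1.352])/; s/L=.150/L=.152/' h.py
cat >> h.py <<'E'
def tipnow(L=.152):
    p,R=pose(); t=p+R.apply([L,0,0])-np.array([CASE[0],CASE[1],.14]); c,s=np.cos(CASE[2]),np.sin(CASE[2])
    X=np.array([c*t[0]+s*t[1],-s*t[0]+c*t[1],t[2]])*1000
    x=R.apply([1,0,0]); a=np.pi/6; o=get_obs(); f=o["wrist_force"]; Rw=R.inv().apply(f)
    print("t",round(o["time_s"],2),"s %.1f y %.1f n %.1f"%(X[0]*np.cos(a)+X[2]*np.sin(a),X[1],-X[0]*np.sin(a)+X[2]*np.cos(a)+5),"pitch %.3f yaw %.3f"%(np.arcsin(x[2]),np.arctan2(x[1],x[0])),"F tool",Rw,"tau",R.inv().apply(o["torque"]),"op",round(o["opening"],3))
E
python3 - <<'E'
from h import *
tipnow()
p,R=tipgoal(3,7,43,np.pi/6); move(p,R)
E
```

```text
t 4.9 s -40.5 y 41.6 n 27.1 pitch 0.520 yaw 1.352 F tool [-0.6904  0.2354  0.5089] tau [-0.0283 -0.2993  0.007 ] op 0.271
shift cm [ 4.3534 -0.1399  2.0516] rot [-0.0004  0.0038  0.0002] rows>= 0.9629258375604118
```

>>> apply_moves --moves '[[[1.2,0,0.5,0,0.004,0,0],[2.4,-0.1,1,0,0.004,0,0],[3.6,-0.1,1.6,0,0.004,0,0],[4.3,-0.15,2.0,0,0.004,0,0],[4.3,-0.15,2.0,0,0.004,0,0],[4.3,-0.15,2.0,0,0.004,0,0]]]'

```text
time_s: 5.5
eef_pos: [0.4642, -0.0431, 0.0682]
eef_rot: [-0.161, 0.753, 0.605, 0.202]
wrist_force: [0.1, 0.3, -1.6]
opening: 0.271
```

Run:
```python
from h import *
tipnow()
im=camera("scene"); t=camera("top"); tipnow()
a=cv2.resize(im[140:230,300:400],None,fx=4,fy=4,interpolation=cv2.INTER_CUBIC); b=cv2.resize(t[150:240,250:350],None,fx=4,fy=4,interpolation=cv2.INTER_CUBIC)
cv2.imwrite("pics/s3.png",cv2.cvtColor(np.hstack([a,b]),cv2.COLOR_RGB2BGR))
p,R=pose(); X=p+R.apply([[.152,-.018,-.001],[.152,.018,-.001]])
print((proj(get_calibration("scene"),X)-[300,140])*4+2,(proj(get_calibration("top"),X)-[250,150])*4+2+[400,0])
```

```text
t 5.5 s 2.7 y 42.6 n 8.1 pitch 0.522 yaw 1.354 F tool [-0.4838  0.0415  1.5198] tau [-0.042  -0.2923  0.0571] op 0.271
t 5.6 s 2.3 y 42.4 n 8.2 pitch 0.522 yaw 1.353 F tool [-1.3831  0.2094  0.6902] tau [ 0.0084 -0.3784 -0.0403] op 0.267
[[ 97.2937 132.427 ]
 [120.6789 165.7502]] [[572.5907 294.2359]
 [584.115  241.4619]]
```

View pics/s3.png

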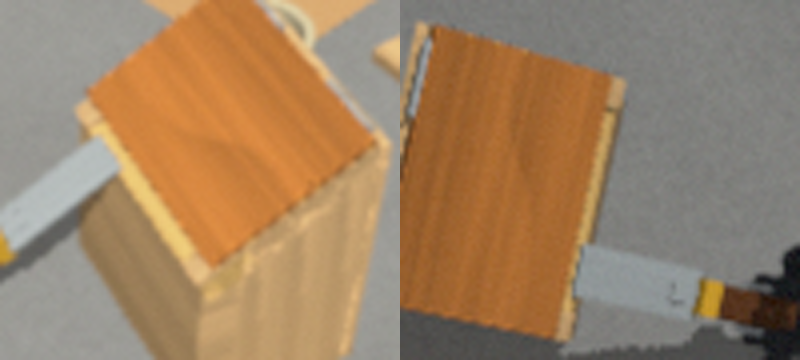

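The tip sits over the notch strip, at (97,140)-(120,170) in the scene half. In the top half it is right at the lid edge, at (583,245)-(573,295). I'll back off 4 mm and then feel downwards.

>>> apply_moves --moves '[[[-0.4,0,0,0,0,0,0],[-0.4,0,0.2,0,0,0,0],[-0.4,0,0.3,0,0,0,0],[-0.4,0,0.3,0,0,0,0]]]'

```text
time_s: 6.0
eef_pos: [0.4637, -0.0454, 0.0632]
eef_rot: [-0.161, 0.754, 0.604, 0.202]
wrist_force: [-0.6, -1.3, -0.3]
opening: 0.27
```

```bash
python3 -c "
from h import *
tipnow()"
```

```text
t 6.0 s -1.8 y 42.4 n 5.0 pitch 0.523 yaw 1.352 F tool [-1.3521 -0.336  -0.4647] tau [ 0.0239 -0.2771 -0.0087] op 0.27
```

>>> apply_moves --moves '[[[0,0,0.1,0,0,0,0],[0,0,0.1,0,0,0,0]]]'

```text
time_s: 6.2
eef_pos: [0.4639, -0.045, 0.0626]
eef_rot: [-0.161, 0.754, 0.604, 0.202]
wrist_force: [-1.0, -2.5, 1.3]
opening: 0.267
```

```bash
python3 -c "
from h import *
tipnow()"
```

```text
t 6.2 s -1.7 y 42.3 n 4.2 pitch 0.522 yaw 1.353 F tool [-1.6761 -0.4679 -2.4439] tau [ 0.0607 -0.1871 -0.1159] op 0.267
```

>>> apply_moves --moves '[[[0,0,0.1,0,0,0,0],[0,0,0.1,0,0,0,0]]]'

```text
time_s: 6.4
eef_pos: [0.4641, -0.0445, 0.0618]
eef_rot: [-0.161, 0.754, 0.604, 0.202]
wrist_force: [-1.5, -5.4, 2.0]
opening: 0.271
```

```bash
python3 -c "
from h import *
tipnow()"
```

```text
t 6.4 s -1.7 y 42.3 n 3.3 pitch 0.523 yaw 1.353 F tool [-3.8961 -0.3241 -4.5225] tau [ 0.0873  0.0624 -0.0881] op 0.271
```

```bash
sed -i 's/^CASE=.*/CASE=np.array([.5325,.0687,1.352])/' h.py
```

>>> apply_moves --moves '[[[0,0,-0.27,0,0,0,0],[0.3,0,-0.27,0,0,0,0],[0.6,0,-0.27,0,0,0,0],[0.6,0,-0.27,0,0,0,0]]]'

```text
time_s: 6.8
eef_pos: [0.4646, -0.0398, 0.0671]
eef_rot: [-0.161, 0.753, 0.605, 0.202]
wrist_force: [0.5, 1.4, -0.8]
opening: 0.268
```

```bash
python3 -c "
from h import *
tipnow()"
```

```text
t 6.8 s 11.1 y 42.9 n 2.1 pitch 0.523 yaw 1.353 F tool [0.9175 0.1527 1.432 ] tau [-0.025  -0.3915 -0.0381] op 0.268
```

>>> apply_moves --moves '[[[0.2,0,0,0,0,0,0],[0.4,0,0,0,0,0,0],[0.4,0,0,0,0,0,0]]]'

```text
time_s: 7.1
eef_pos: [0.4655, -0.0368, 0.0691]
eef_rot: [-0.161, 0.753, 0.605, 0.202]
wrist_force: [0.4, 0.8, -0.2]
opening: 0.273
```

```bash
python3 -c "
from h import *
tipnow()"
```

```text
t 7.1 s 14.8 y 42.6 n 2.3 pitch 0.523 yaw 1.353 F tool [0.605  0.1887 0.574 ] tau [-0.0273 -0.3363  0.0153] op 0.273
```

No contact yet, so I'll keep advancing.

>>> apply_moves --moves '[[[0.2,0,0,0,0,0,0],[0.4,0,0,0,0,0,0],[0.4,0,0,0,0,0,0]]]'

```text
time_s: 7.4
eef_pos: [0.4663, -0.0335, 0.0711]
eef_rot: [-0.161, 0.753, 0.605, 0.202]
wrist_force: [0.1, 0.6, -0.6]
opening: 0.272
```

```bash
python3 -c "
from h import *
tipnow()"
```

```text
t 7.4 s 18.7 y 42.6 n 2.3 pitch 0.523 yaw 1.353 F tool [ 0.2495 -0.0294  0.8039] tau [ 0.0286 -0.3267 -0.0423] op 0.272
```

>>> apply_moves --moves '[[[0.2,0,0,0,0,0,0],[0.3,0,0,0,0,0,0],[0.3,0,0,0,0,0,0]]]'

```text
time_s: 7.7
eef_pos: [0.4669, -0.0311, 0.0726]
eef_rot: [-0.161, 0.753, 0.605, 0.202]
wrist_force: [0.2, 0.6, -2.1]
opening: 0.272
```

```bash
python3 -c "
from h import *
tipnow()"
```

```text
t 7.7 s 21.6 y 42.5 n 2.3 pitch 0.523 yaw 1.353 F tool [-0.5215  0.0803  2.0851] tau [ 0.0072 -0.3042 -0.0492] op 0.272
```

>>> apply_moves --moves '[[[0.2,0,0,0,0,0,0],[0.4,0,0,0,0,0,0],[0.4,0,0,0,0,0,0]]]'

```text
time_s: 8.0
eef_pos: [0.4674, -0.0309, 0.0735]
eef_rot: [-0.158, 0.754, 0.605, 0.2]
wrist_force: [-5.4, -13.6, -8.3]
opening: 0.269
```

```bash
python3 -c "
from h import *
tipnow()"
```

```text
t 8.0 s 22.3 y 42.2 n 1.8 pitch 0.515 yaw 1.354 F tool [-16.6341  -2.3062   0.1586] tau [ 0.2661 -2.7462 -0.2368] op 0.269
```

>>> apply_moves --moves '[[[0.2,0,0,0,0,0,0],[0.4,0,0,0,0,0,0],[0.4,0,0,0,0,0,0]]]'

```text
time_s: 8.3
eef_pos: [0.4678, -0.0308, 0.0743]
eef_rot: [-0.155, 0.755, 0.606, 0.197]
wrist_force: [-10.9, -29.1, -15.9]
opening: 0.264
```

```bash
python3 -c "
from h import *
tipnow()"
```

```text
t 8.3 s 22.8 y 41.9 n 1.3 pitch 0.508 yaw 1.354 F tool [-34.6416  -4.3806  -1.1089] tau [ 0.5635 -5.3081 -0.3701] op 0.264
```

The blade is blocked at s≈22, which fits the spacer on this side. I'll back out and move to the other side, y≈-43.

>>> apply_moves --moves '[[[-0.5,0,0,0,0,0,0],[-1.0,0,0,0,0,0,0],[-1.6,0,0,0,0,0,0],[-2.0,0,0,0,0,0,0],[-2.0,0,0,0,0,0,0]]]'

```text
time_s: 8.8
eef_pos: [0.4645, -0.0414, 0.0663]
eef_rot: [-0.161, 0.754, 0.604, 0.202]
wrist_force: [-1.0, 0.5, -1.3]
opening: 0.274
```

```bash
python3 -c "
from h import *
tipnow()"
```

```text
t 8.8 s 9.3 y 42.5 n 2.2 pitch 0.523 yaw 1.352 F tool [-0.4534 -1.1279  1.2599] tau [ 0.0445 -0.3476  0.0208] op 0.274
```

>>> apply_moves --moves '[[[0,2.5,0,0,0,0,0],[0,5,0,0,0,0,0],[0,7.5,0,0,0,0,0],[0,8.5,0,0,0,0,0],[0,8.5,0,0,0,0,0],[0,8.5,0,0,0,0,0]]]'

```text
time_s: 9.4
eef_pos: [0.5465, -0.0591, 0.0663]
eef_rot: [-0.162, 0.753, 0.605, 0.202]
wrist_force: [-0.1, -0.4, -0.5]
opening: 0.271
```

```bash
python3 -c "
from h import *
tipnow()"
```

```text
t 9.4 s 9.7 y -41.3 n 2.0 pitch 0.523 yaw 1.353 F tool [-0.577  -0.0216  0.2429] tau [-0.0339 -0.3316  0.0006] op 0.271
```

>>> apply_moves --moves '[[[0.4,0.1,0,0,0,0,0],[0.8,0.1,0,0,0,0,0],[1.0,0.1,0,0,0,0,0],[1.0,0.1,0,0,0,0,0]]]'

```text
time_s: 9.8
eef_pos: [0.5503, -0.0512, 0.072]
eef_rot: [-0.161, 0.753, 0.605, 0.202]
wrist_force: [-0.2, -0.2, -1.7]
opening: 0.269
```

```bash
python3 -c "
from h import *
tipnow()"
```

```text
t 9.8 s 20.0 y -43.2 n 2.6 pitch 0.523 yaw 1.353 F tool [-1.0427 -0.1078  1.3458] tau [-0.0409 -0.3121  0.013 ] op 0.269
```

>>> apply_moves --moves '[[[0.2,0,0,0,0,0,0],[0.4,0,0,0,0,0,0],[0.6,0,0,0,0,0,0],[0.6,0,0,0,0,0,0]]]'

```text
time_s: 10.2
eef_pos: [0.5516, -0.0463, 0.0748]
eef_rot: [-0.161, 0.753, 0.605, 0.202]
wrist_force: [0.5, 0.2, -0.8]
opening: 0.268
```

```bash
python3 -c "
from h import *
tipnow()"
```

```text
t 10.2 s 25.8 y -43.4 n 2.5 pitch 0.523 yaw 1.353 F tool [-0.1445  0.4439  0.8308] tau [-0.0319 -0.317  -0.0439] op 0.268
```

The blade is in past the blocked depth with no force, so I'll go deeper.

>>> apply_moves --moves '[[[0.5,0,0,0,0,0,0],[1,0,0,0,0,0,0],[1.5,0,0,0,0,0,0],[1.5,0,0,0,0,0,0]]]'

```text
time_s: 10.6
eef_pos: [0.5546, -0.0332, 0.0827]
eef_rot: [-0.161, 0.753, 0.605, 0.202]
wrist_force: [-0.6, -0.4, -0.9]
opening: 0.27
```

```bash
python3 -c "
from h import *
tipnow()"
```

```text
t 10.6 s 41.3 y -43.4 n 2.5 pitch 0.523 yaw 1.354 F tool [-0.9708 -0.5295  0.5276] tau [ 0.0064 -0.2847 -0.0526] op 0.27
```

>>> apply_moves --moves '[[[0.5,0,0,0,0,0,0],[1,0,0,0,0,0,0],[1.5,0,0,0,0,0,0],[1.5,0,0,0,0,0,0]]]'

```text
time_s: 11.0
eef_pos: [0.5574, -0.0205, 0.0901]
eef_rot: [-0.161, 0.753, 0.605, 0.202]
wrist_force: [-0.1, 0.1, -0.7]
opening: 0.269
```

```bash
python3 -c "
from h import *
tipnow()"
```

```text
t 11.0 s 56.3 y -43.4 n 2.5 pitch 0.523 yaw 1.354 F tool [-0.3018 -0.1583  0.6905] tau [ 0.0317 -0.3477 -0.0541] op 0.269
```

>>> apply_moves --moves '[[[0.5,0,0,0,0,0,0],[1,0,0,0,0,0,0],[1.5,0,0,0,0,0,0],[2,0,0,0,0,0,0],[2.5,0,0,0,0,0,0],[2.8,0,0,0,0,0,0],[2.8,0,0,0,0,0,0]]]'

```text
time_s: 11.7
eef_pos: [0.5625, 0.0029, 0.1039]
eef_rot: [-0.161, 0.753, 0.605, 0.202]
wrist_force: [-0.1, -0.4, -1.3]
opening: 0.272
```

```bash
sed -i 's/L=.152/L=.148/' h.py
cat >> h.py <<'E'
def cw(x,z,yc,phi): # case x,z mm -> world TCP pose
    return W(CASE,[(x,yc,z)])[0],tool(CASE[2]+.001,phi)
def A(th,d=83,eps=.05,yc=-43): # blade under the lip at lid angle th
    a=np.pi/6-th; phi=a-eps
    lip=np.array([125-130*np.cos(a),212-130*np.sin(a)])
    g=lip-d*np.array([np.cos(phi),np.sin(phi)])-1*np.array([-np.sin(phi),np.cos(phi)])
    return cw(g[0],g[1],yc,phi)
def B(th,r,phi,yc=-43,L=148): # tip on the underside, r from the hinge
    a=np.pi/6-th; t=np.array([125-r*np.cos(a),212-r*np.sin(a)])
    g=t-L*np.array([np.cos(phi),np.sin(phi)]); return cw(g[0],g[1],yc,phi)
E
python3 - <<'E'
from h import *
tipnow(); print(pose()[0])
for th in (0,.1,.2,.3,.4,.5): p,R=A(th,eps=0 if th==0 else .05); print(th,p); move(p,R)
E
```

```text
t 11.7 s 80.0 y -43.4 n 2.5 pitch 0.523 yaw 1.354 F tool [-0.9712 -0.0164  0.8937] tau [-0.0498 -0.3029 -0.0677] op 0.272
[0.5625 0.0029 0.1039]
0 [0.5617 0.0018 0.1046]
shift cm [-0.0759 -0.0562 -0.127 ] rot [0.0023 0.0009 0.0005] rows>= 0.03164335952400587
0.1 [ 0.5592 -0.0094  0.1273]
shift cm [ 0.065  -0.0513 -2.6664] rot [ 0.0024 -0.1491  0.0003] rows>= 0.9945857005295976
0.2 [ 0.5576 -0.0167  0.1473]
shift cm [ 0.4124 -0.047  -4.7667] rot [ 0.0024 -0.2491  0.0002] rows>= 1.6615396804283558
0.3 [ 0.5564 -0.022   0.1679]
shift cm [ 0.9676 -0.0424 -6.8218] rot [ 0.0024 -0.3491  0.    ] rows>= 2.3285231305436076
0.4 [ 0.5557 -0.0253  0.1889]
shift cm [ 1.7253 -0.0377 -8.8112] rot [ 0.0024 -0.4491 -0.0001] rows>= 2.9955163649433008
0.5 [ 0.5554 -0.0265  0.2101]
shift cm [  2.6777  -0.033  -10.715 ] rot [ 0.0024 -0.5491 -0.0002] rows>= 3.6625140376083873
```

>>> apply_moves --moves '[[[0,0,-0.25,0,0,0,0],[0,0,-0.6,0,-0.03,0,0],[0,0,-1.1,0,-0.06,0,0],[0,0,-1.6,0,-0.09,0,0],[0.05,0,-2.1,0,-0.12,0,0],[0.1,0,-2.7,0,-0.15,0,0],[0.1,0,-2.7,0,-0.15,0,0]]]'

```text
time_s: 12.4
eef_pos: [0.5598, -0.0098, 0.1284]
eef_rot: [-0.114, 0.766, 0.616, 0.145]
wrist_force: [0.0, 0.2, -4.7]
opening: 0.269
```

Run:
```python
from h import *
tipnow()
b=camera("top")[140:245,230:340]; s=camera("scene")[115:220,290:400]; tipnow()
cv2.imwrite("pics/s4.png",cv2.cvtColor(cv2.resize(np.hstack([s,b]),None,fx=3.5,fy=3.5,interpolation=cv2.INTER_CUBIC),cv2.COLOR_RGB2BGR))
for th in (.2,.3,.4,.5): p,R=A(th); move(p,R)
```

```text
t 12.4 s 79.3 y -43.4 n 7.7 pitch 0.370 yaw 1.354 F tool [-1.5117 -0.0093  4.4017] tau [ 0.0359 -0.6     0.0265] op 0.269
t 12.5 s 79.3 y -43.5 n 7.5 pitch 0.373 yaw 1.353 F tool [-0.5577 -0.4254  0.5285] tau [ 0.0197 -0.2418 -0.0201] op 0.272
shift cm [ 0.0127 -0.0579 -2.0709] rot [ 0.0029 -0.0991 -0.0001] rows>= 0.6614818720231572
shift cm [ 0.2547 -0.0523 -4.1859] rot [ 0.0029 -0.1991 -0.0003] rows>= 1.3283464869821753
shift cm [ 0.7066 -0.0467 -6.2662] rot [ 0.0029 -0.2991 -0.0004] rows>= 1.995305185911298
shift cm [ 1.364  -0.0409 -8.2909] rot [ 0.0029 -0.3991 -0.0005] rows>= 2.6622872591534525
```

View pics/s4.png

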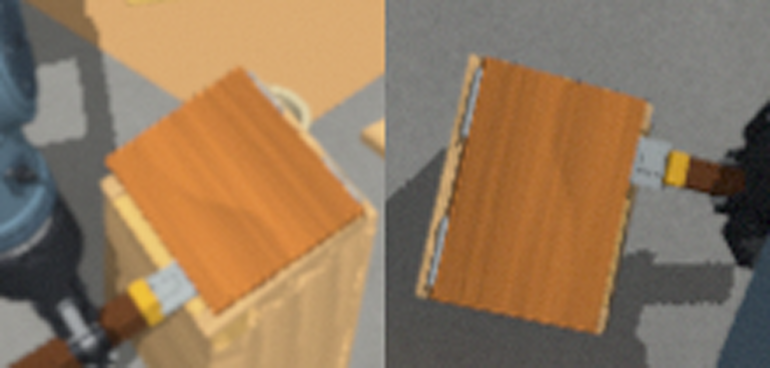

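The lid is lifting, with an even gap under its left end, and the blade is well underneath with its ferrule at (147,298). I'll continue levering.

>>> apply_moves --moves '[[[0,0,-1.05,0,-0.05,0,0],[0,0,-2.1,0,-0.1,0,0],[0.1,0,-3.15,0,-0.15,0,0],[0.25,0,-4.2,0,-0.2,0,0],[0.45,0,-5.2,0,-0.25,0,0],[0.7,0,-6.25,0,-0.3,0,0],[1.0,0,-7.25,0,-0.35,0,0],[1.35,0,-8.3,0,-0.4,0,0]]]'

```text
time_s: 13.3
eef_pos: [0.5548, -0.0269, 0.2092]
eef_rot: [0.009, 0.78, 0.625, -0.011]
wrist_force: [-0.6, 1.8, -5.1]
opening: 0.271
```

Run:
```python
from h import *
tipnow(); print(pose()[0])
s=camera("scene")[95:215,275:405];tipnow()
cv2.imwrite("pics/s5.png",cv2.cvtColor(cv2.resize(s,None,fx=4,fy=4,interpolation=cv2.INTER_CUBIC),cv2.COLOR_RGB2BGR))
c=get_calibration("scene")
for th in (.1,.2,.3,.35,.4,.45,.5,.55,.6):
    a=np.pi/6-th; print(th,(proj(c,W(CASE,[(125-130*np.cos(a),y,212-130*np.sin(a)) for y in(90,-90)]))-[275,95]).ravel()*4+2)
```

```text
t 13.3 s 83.9 y -42.6 n 31.5 pitch -0.029 yaw 1.351 F tool [ 1.8057 -0.9573  5.042 ] tau [ 0.1071 -0.1754 -0.1024] op 0.271
[ 0.5548 -0.0269  0.2092]
t 13.35 s 85.3 y -43.3 n 32.7 pitch -0.031 yaw 1.352 F tool [-0.9095 -0.4212  2.5405] tau [ 0.2084 -0.6342 -0.1058] op 0.269
0.1 [178.452  271.2139 302.5902 446.9005]
0.2 [172.3076 259.9484 297.0089 436.1325]
0.3 [167.7014 247.5147 293.1374 424.0603]
0.35 [166.0037 240.8901 291.8722 417.5617]
0.4 [164.723  234.0118 291.0677 410.7714]
0.45 [163.8682 226.8952 290.7332 403.7036]
0.5 [163.4474 219.5564 290.8762 396.3736]
0.55 [163.4672 212.0129 291.5034 388.7979]
0.6 [163.9332 204.2831 292.6198 380.9945]
```

View pics/s5.png

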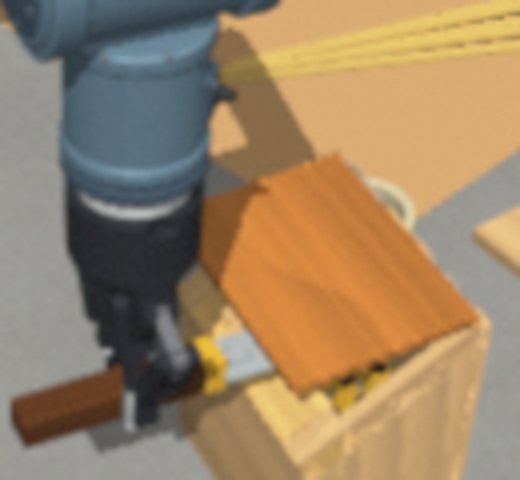

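The scene shows the lid lifted to about 0.48 rad, with its near low corner at (300,393), and the blade under the lip. Next I'll reposition the tip just inside the lip and sweep the lid up.

```bash
cat >> h.py <<'E'
def rows(goals):
    p0,R0=pose(); q=[p0]
    for p,R in goals:
        d=R0.inv().apply(np.array(p)-p0)*100; r=(R0.inv()*R).as_rotvec(); q.append(p)
        print(np.round(d,2).tolist(),np.round(r,3).tolist(),"step mm",round(np.linalg.norm(q[-1]-q[-2])*1000),np.round(p,3))
E
python3 - <<'E'
from h import *
rows([A(.38,83,.05),A(.38,100,-.1),A(.38,115,-.25),B(.40,112,.38)])
E
```

```text
[0.25, -0.04, 2.66] [0.002, 0.125, -0.001] step mm 27 [ 0.556 -0.025  0.185]
[-1.12, -0.04, 4.33] [0.002, 0.275, -0.001] step mm 22 [ 0.553 -0.039  0.168]
[-1.96, -0.05, 6.35] [0.002, 0.425, -0.0] step mm 22 [ 0.551 -0.048  0.148]
[-3.36, -0.05, 6.9] [0.002, 0.411, -0.001] step mm 15 [ 0.548 -0.061  0.143]
```

>>> apply_moves --moves '[[[0.2,0,2.7,0,0.12,0,0],[-1.1,0,4.3,0,0.25,0,0],[-2.0,0,6.2,0,0.38,0,0],[-3.4,0,6.9,0,0.41,0,0],[-3.4,0,6.9,0,0.41,0,0]]]'

```text
time_s: 13.85
eef_pos: [0.547, -0.0644, 0.1399]
eef_rot: [-0.119, 0.767, 0.612, 0.149]
wrist_force: [0.0, 0.3, -0.1]
opening: 0.268
```

Run:
```python
from h import *
tipnow()
rows([B(t,112,.38) for t in (.47,.54,.62,.70,.78,.86,.94,1.02)])
```

```text
t 13.85 s 36.7 y -43.8 n 47.8 pitch 0.385 yaw 1.346 F tool [ 0.1905 -0.0316  0.2164] tau [-0.0424 -0.2539  0.0266] op 0.268
[0.66, -0.01, -0.95] [0.002, -0.005, -0.006] step mm 12 [ 0.547 -0.062  0.151]
[0.94, -0.01, -1.68] [0.002, -0.005, -0.006] step mm 8 [ 0.547 -0.062  0.159]
[1.32, -0.01, -2.49] [0.002, -0.005, -0.006] step mm 9 [ 0.548 -0.062  0.168]
[1.76, -0.01, -3.27] [0.002, -0.005, -0.006] step mm 9 [ 0.548 -0.06   0.177]
[2.27, -0.01, -4.0] [0.002, -0.005, -0.006] step mm 9 [ 0.548 -0.059  0.186]
[2.84, -0.01, -4.7] [0.002, -0.005, -0.006] step mm 9 [ 0.549 -0.056  0.194]
[3.45, -0.01, -5.35] [0.002, -0.005, -0.006] step mm 9 [ 0.55  -0.053  0.202]
[4.12, -0.02, -5.95] [0.002, -0.005, -0.006] step mm 9 [ 0.55  -0.049  0.21 ]
```

>>> apply_moves --moves '[[[0.65,0,-0.95,0,0,0,0],[0.95,0,-1.7,0,0,0,0],[1.3,0,-2.5,0,0,0,0],[1.75,0,-3.25,0,0,0,0],[2.25,0,-4.0,0,0,0,0],[2.85,0,-4.7,0,0,0,0],[3.45,0,-5.35,0,0,0,0],[4.1,0,-5.95,0,0,0,0]]]'

```text
time_s: 14.65
eef_pos: [0.5513, -0.0462, 0.2129]
eef_rot: [-0.118, 0.766, 0.614, 0.149]
wrist_force: [0.2, -0.8, -6.0]
opening: 0.269
```

Run:
```python
from h import *
tipnow()
rows([B(t,112,.38-.0*(t-1)) for t in (1.1,1.2,1.3,1.4,1.5,1.6,1.7,1.8)])
```

```text
t 14.65 s 89.4 y -43.2 n 101.4 pitch 0.383 yaw 1.353 F tool [-2.9271  0.3315  5.2673] tau [-0.0848 -1.2749  0.0591] op 0.269
[0.35, -0.03, -0.42] [0.002, -0.003, -0.0] step mm 6 [ 0.551 -0.044  0.218]
[1.3, -0.02, -1.02] [0.002, -0.003, -0.0] step mm 11 [ 0.553 -0.038  0.227]
[2.3, -0.02, -1.52] [0.002, -0.003, -0.0] step mm 11 [ 0.554 -0.031  0.236]
[3.35, -0.02, -1.91] [0.002, -0.003, -0.0] step mm 11 [ 0.556 -0.023  0.243]
[4.43, -0.02, -2.2] [0.002, -0.003, -0.0] step mm 11 [ 0.558 -0.014  0.25 ]
[5.54, -0.02, -2.38] [0.002, -0.003, -0.0] step mm 11 [ 0.56  -0.005  0.256]
[6.65, -0.02, -2.45] [0.002, -0.003, -0.0] step mm 11 [0.562 0.005 0.261]
[7.77, -0.02, -2.41] [0.002, -0.003, -0.0] step mm 11 [0.565 0.015 0.264]
```

Contact is holding at about 6 N, so I'll continue.

>>> apply_moves --moves '[[[0.35,0,-0.4,0,0,0,0],[1.3,0,-1.0,0,0,0,0],[2.3,0,-1.5,0,0,0,0],[3.35,0,-1.9,0,0,0,0],[4.45,0,-2.2,0,0,0,0],[5.55,0,-2.4,0,0,0,0],[6.65,0,-2.45,0,0,0,0],[7.75,0,-2.4,0,0,0,0]]]'

```text
time_s: 15.45
eef_pos: [0.565, 0.0158, 0.2639]
eef_rot: [-0.118, 0.766, 0.614, 0.149]
wrist_force: [-0.5, -2.7, -5.0]
opening: 0.272
```

Run:
```python
from h import *
tipnow()
s=camera("scene")[50:230,265:405]; b=camera("top")[130:310,200:340]
cv2.imwrite("pics/s6.png",cv2.cvtColor(cv2.resize(np.hstack([s,b]),None,fx=2.8,fy=2.8,interpolation=cv2.INTER_CUBIC),cv2.COLOR_RGB2BGR))
rows([B(t,112,.38) for t in (1.88,1.96,2.04,2.1)])
```

```text
t 15.45 s 169.9 y -43.2 n 113.8 pitch 0.383 yaw 1.353 F tool [-4.3687  0.1217  3.6527] tau [-0.0217 -1.1989  0.0204] op 0.272
[0.75, -0.04, 0.09] [0.003, -0.004, 0.001] step mm 8 [0.567 0.024 0.267]
[1.62, -0.04, 0.28] [0.003, -0.004, 0.001] step mm 9 [0.569 0.033 0.268]
[2.48, -0.03, 0.53] [0.003, -0.004, 0.001] step mm 9 [0.57  0.041 0.269]
[3.11, -0.03, 0.77] [0.003, -0.004, 0.001] step mm 7 [0.572 0.048 0.269]
```

View pics/s6.png

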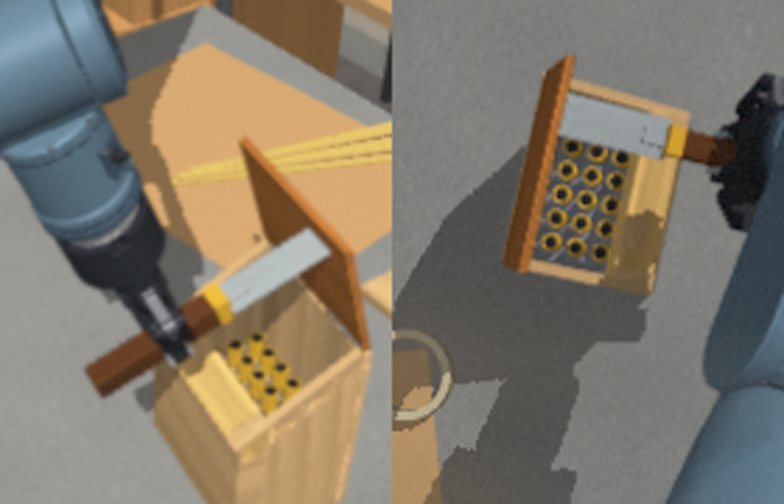

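The lid is nearly upright, with the blade tip on its underside at (320,240). I'll push it the rest of the way, to just short of the stop.

>>> apply_moves --moves '[[[0.75,0,0.1,0,0,0,0],[1.6,0,0.3,0,0,0,0],[2.2,0,0.45,0,0,0,0],[2.5,0,0.55,0,0,0,0],[2.5,0,0.55,0,0,0,0],[2.5,0,0.55,0,0,0,0]]]'

```text
time_s: 16.15
eef_pos: [0.5704, 0.04, 0.2677]
eef_rot: [-0.119, 0.766, 0.614, 0.149]
wrist_force: [0.5, 0.3, -0.7]
opening: 0.271
```

Run:
```python
from h import *
tipnow()
p,R=pose()
rows([B(2.1,112,.38),(p+R.apply([-.15,0,-.04]),R)])
```

```text
t 16.15 s 193.2 y -43.1 n 104.8 pitch 0.384 yaw 1.353 F tool [0.1547 0.4323 0.8192] tau [-0.0095 -0.2827 -0.0249] op 0.271
[0.79, -0.02, 0.17] [0.002, -0.004, -0.0] step mm 8 [0.572 0.048 0.269]
[-15.0, -0.0, -4.0] [0.0, 0.0, 0.0] step mm 163 [ 0.537 -0.11   0.249]
```

>>> apply_moves --moves '[[[-1,0,0,0,0,0,0],[-4,0,-0.5,0,0,0,0],[-8,0,-1.5,0,0,0,0],[-12,0,-2.5,0,0,0,0],[-15,0,-4,0,0,0,0],[-15,0,-4,0,0,0,0]]]'

```text
time_s: 16.75
eef_pos: [0.5362, -0.1153, 0.2483]
eef_rot: [-0.117, 0.768, 0.612, 0.149]
wrist_force: [0.5, 0.6, -1.0]
opening: 0.271
```

Run:
```python
from h import *
tipnow(); print(pose()[0])
im=camera("wrist")
def yel(im):
    h=cv2.cvtColor(im,cv2.COLOR_RGB2HSV); m=(abs(h[:,:,0].astype(int)-24)<6)&(h[:,:,1]>180)&(h[:,:,2]>150)
    m[:110]=0;m[210:]=0;m[:,:270]=0;m[:,390:]=0;v,u=np.nonzero(m); return np.percentile(v,[1,50,99]),np.percentile(u,[1,50,99])
print(yel(im),yel(cv2.cvtColor(cv2.imread("pics/w2.png"),cv2.COLOR_BGR2RGB)))
p0,R0=pose(); G=tool(.2023); g=np.array([.5612,-.2622,.20])
r=(R0.inv()*G).as_rotvec(); n=9
rows([(p0+(g-p0)*k/n,R0*Rot.from_rotvec(r*k/n)) for k in range(1,n+1)])
```

```text
t 16.75 s 45.8 y -44.2 n 167.3 pitch 0.382 yaw 1.347 F tool [0.2375 0.4081 1.2058] tau [ 0.0068 -0.2677  0.011 ] op 0.271
[ 0.5362 -0.1153  0.2483]Traceback (most recent call last):
  File "<stdin>", line 7, in <module>
  File "<stdin>", line 6, in yel
    return _quantile_unchecked(
        a, q, axis, out, overwrite_input, method, keepdims, weights)
    return _ureduce(a,
                    func=_quantile_ureduce_func,
    ...<5 lines>...
                    overwrite_input=overwrite_input,
                    method=method)
    r = func(a, **kwargs)
    result = _quantile(arr,
                       quantiles=q,
    ...<2 lines>...
                       out=out,
                       weights=wgt)
    previous = arr[previous_indexes]
               ~~~^^^^^^^^^^^^^^^^^^
IndexError: index 0 is out of bounds for axis 0 with size 0
```

Run:
```python
from h import *
im=cv2.cvtColor(camera("wrist"),cv2.COLOR_RGB2BGR); cv2.imwrite("pics/w7.png",im)
w2=cv2.imread("pics/w2.png")
for I in (w2,im):
    c=I[60:390,318:330].astype(float).mean(1); c=cv2.GaussianBlur(c,(1,5),0); g=abs(np.diff(c,axis=0)).sum(1)
    print([(i+60,int(g[i])) for i in range(1,len(g)-1) if g[i]>20 and g[i]>=g[i-1] and g[i]>g[i+1]])
p0,R0=pose(); G=tool(.2023); g=np.array([.5612,-.2622,.20])
r=(R0.inv()*G).as_rotvec(); n=9
rows([(p0+(g-p0)*k/n,R0*Rot.from_rotvec(r*k/n)) for k in range(1,n+1)])
```

```text
[(142, 57), (179, 88), (328, 34)]
[(90, 29), (93, 27), (141, 50), (143, 64), (179, 88), (328, 33)]
[-1.66, 0.63, -0.09] [-0.024, -0.038, 0.126] step mm 18 [ 0.539 -0.129  0.243]
[-3.31, 1.26, -0.17] [-0.049, -0.076, 0.252] step mm 18 [ 0.542 -0.145  0.238]
[-4.97, 1.9, -0.26] [-0.073, -0.114, 0.378] step mm 18 [ 0.545 -0.162  0.232]
[-6.63, 2.53, -0.35] [-0.097, -0.152, 0.503] step mm 18 [ 0.548 -0.179  0.227]
[-8.29, 3.16, -0.43] [-0.121, -0.19, 0.629] step mm 18 [ 0.55  -0.195  0.222]
[-9.94, 3.79, -0.52] [-0.146, -0.227, 0.755] step mm 18 [ 0.553 -0.212  0.216]
[-11.6, 4.43, -0.61] [-0.17, -0.265, 0.881] step mm 18 [ 0.556 -0.229  0.211]
[-13.26, 5.06, -0.7] [-0.194, -0.303, 1.007] step mm 18 [ 0.558 -0.245  0.205]
[-14.92, 5.69, -0.78] [-0.218, -0.341, 1.133] step mm 18 [ 0.561 -0.262  0.2  ]
```

The ferrule rows in the wrist image are unchanged at 142/179/328, so the scraper has not slipped in the grip. I'll go back over the rest.

>>> apply_moves --moves '[[[-1.66,0.63,-0.1,-0.024,-0.038,0.126,0],[-3.3,1.26,-0.17,-0.049,-0.076,0.252,0],[-5.0,1.9,-0.26,-0.073,-0.114,0.378,0],[-6.6,2.5,-0.35,-0.097,-0.152,0.503,0],[-8.3,3.2,-0.43,-0.121,-0.19,0.629,0],[-9.9,3.8,-0.5,-0.146,-0.227,0.755,0],[-11.6,4.4,-0.6,-0.17,-0.265,0.881,0],[-13.3,5.1,-0.7,-0.194,-0.303,1.007,0]]]'

```text
time_s: 17.65
eef_pos: [0.5596, -0.2439, 0.2054]
eef_rot: [-0.014, 0.986, 0.163, 0.017]
wrist_force: [0.1, -0.2, -1.4]
opening: 0.27
```

Run:
```python
from h import *
rows([([.5612,-.2622,.12],tool(.2023)),([.5612,-.2622,.066],tool(.2023))])
```

```text
[-0.76, 1.97, 8.47] [-0.023, -0.037, 0.125] step mm 87 [ 0.561 -0.262  0.12 ]Traceback (most recent call last):
  File "<stdin>", line 2, in <module>
  File "h.py", line 50, in rows
    print(np.round(d,2).tolist(),np.round(r,3).tolist(),"step mm",round(np.linalg.norm(q[-1]-q[-2])*1000),np.round(p,3))
                                                                                       ~~~~~^~~~~~
TypeError: unsupported operand type(s) for -: 'list' and 'list'
```

>>> apply_moves --moves '[[[-0.3,0.7,2,-0.008,-0.012,0.042,0],[-0.5,1.4,4.5,-0.016,-0.025,0.085,0],[-0.65,2.0,7,-0.023,-0.037,0.125,0],[-0.65,2.0,8.4,-0.023,-0.037,0.125,0],[-0.65,2.0,8.4,-0.023,-0.037,0.125,0],[-0.65,2.0,8.4,-0.023,-0.037,0.125,0]]]'

```text
time_s: 18.25
eef_pos: [0.5626, -0.2625, 0.1215]
eef_rot: [-0.001, 0.995, 0.103, 0.001]
wrist_force: [1.4, 0.5, -1.1]
opening: 0.267
```

Run:
```python
from h import *
p,R=pose(); print(p,R.as_matrix())
rows([(np.array([.5625,-.2624,z]),tool(.2023)) for z in (.07,.056,.0525)])
```

```text
[ 0.5626 -0.2625  0.1215] [[ 0.9787  0.2054  0.0011]
 [ 0.2054 -0.9787  0.0014]
 [ 0.0014 -0.0011 -1.    ]]
[-0.01, -0.0, 5.15] [-0.001, -0.001, 0.005] step mm 52 [ 0.562 -0.262  0.07 ]
[-0.01, -0.0, 6.55] [-0.001, -0.001, 0.005] step mm 14 [ 0.562 -0.262  0.056]
[-0.02, -0.0, 6.9] [-0.001, -0.001, 0.005] step mm 4 [ 0.562 -0.262  0.052]
```

>>> apply_moves --moves '[[[0,0,2.5,0,0,0.005,0],[0,0,4.8,0,0,0.005,0],[0,0,5.6,0,0,0.005,0],[0,0,6.2,0,0,0.005,0],[0,0,6.2,0,0,0.005,0]]]'

```text
time_s: 18.75
eef_pos: [0.5626, -0.2632, 0.0597]
eef_rot: [-0.0, 0.995, 0.1, 0.001]
wrist_force: [-0.2, 0.0, -1.0]
opening: 0.271
```

>>> apply_moves --moves '[[[0,0,0.2,0,0,0,0],[0,0,0.5,0,0,0,0],[0,0,0.7,0,0,0,0],[0,0,0.7,0,0,0,0]]]'

```text
time_s: 19.15
eef_pos: [0.5628, -0.2635, 0.0534]
eef_rot: [-0.0, 0.995, 0.1, 0.001]
wrist_force: [-2.8, 1.3, 6.0]
opening: 0.271
```

It seats with 6-7 N at z = 0.053, the same as at pick-up. I'll release.

>>> apply_moves --moves '[[[0,0,0,0,0,0,0.35],[0,0,0,0,0,0,0.5],[0,0,0,0,0,0,0.8],[0,0,0,0,0,0,1],[0,0,0,0,0,0,1],[0,0,0,0,0,0,1]]]'

```text
time_s: 19.75
eef_pos: [0.5622, -0.263, 0.052]
eef_rot: [-0.001, 0.995, 0.1, 0.0]
wrist_force: [-0.2, 0.1, -0.3]
opening: 1.003
```

>>> apply_moves --moves '[[[0,0,-1,0,0,0,1],[0,0,-4,0,0,0,1],[0,0,-8,0,0,0,1],[0,0,-12.7,0,0,0,1],[0.7,0.55,-12.7,0,0,0,1],[0.7,0.55,-12.7,0,0,0,1]]]'

```text
time_s: 20.35
eef_pos: [0.5717, -0.2683, 0.1819]
eef_rot: [0.001, 0.995, 0.1, 0.002]
wrist_force: [-0.0, -0.3, -1.3]
opening: 1.001
```

Run:
```python
from h import *
c=get_calibration("wrist"); im=camera("wrist"); s=camera("scene")
big=np.hstack([cv2.resize(im,(480,300)),cv2.resize(s[110:310,180:400],(320,291))[:300] if 0 else cv2.copyMakeBorder(cv2.resize(s[110:310,180:400],(320,291)),0,9,0,0,0)])
cv2.imwrite("pics/end.png",cv2.cvtColor(big,cv2.COLOR_RGB2BGR)); print(pose()[0],get_obs()["opening"],get_obs()["wrist_force"])
print(proj(c,W([.5526,-.2617,.2093],[(160,18,52),(160,-18,52),(65,12,62),(65,-12,62),(-65,12,62),(-65,-12,62)]))*.75)
C=get_calibration("scene")
for th in(1.8,2.0,2.1):
    a=np.pi/6-th; print(th,(proj(C,W(CASE,[(125-130*np.cos(a),y,212-130*np.sin(a)) for y in(90,-90)]))-[180,110]).ravel()*320/220+np.array([480,0,480,0]))
```

```text
[ 0.5695 -0.2667  0.1782] 1.002206192901377 [ 0.1573 -0.1438 -0.5792]
[[215.2866  19.2072]
 [249.0628  18.8647]
 [222.5646 109.6952]
 [244.0605 109.5138]
 [225.8183 213.5433]
 [244.6798 213.4138]]
1.8 [725.3556 -13.9707 780.7478  45.9494]
2.0 [738.4659 -19.8821 795.1765  39.0506]
2.1 [745.014  -21.894  802.2853  36.574 ]
```

View pics/end.png

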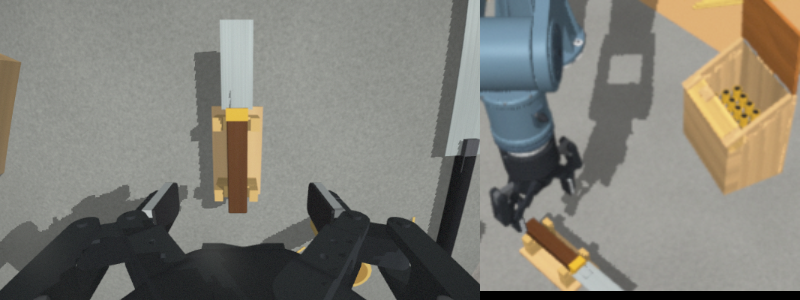

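The scraper is back in both saddles, with its tip at (220-252, 20) and handle end at (228-246, 212), as at the start. The lid is cut off in this crop, so I'll take one last look at its angle.

Run:
```python
from h import *
s=camera("scene")[60:220,310:420];t=camera("top")[130:290,200:310]
C=get_calibration("scene");T=get_calibration("top")
cv2.imwrite("pics/lid.png",cv2.cvtColor(cv2.resize(np.hstack([s,t]),None,fx=3.5,fy=3.5,interpolation=cv2.INTER_CUBIC),cv2.COLOR_RGB2BGR))
for th in(1.7,1.8,1.9,2.0,2.1):
    a=np.pi/6-th; X=W(CASE,[(125-130*np.cos(a),y,212-130*np.sin(a)) for y in(90,-90)])
    print(th,((proj(C,X)-[310,60])*3.5+2).ravel(),((proj(T,X)-[200,130])*3.5+2+[385,0]).ravel())
X=W(CASE,[(125,y,212) for y in (90,-90)]);print("hinge",((proj(C,X)-[310,60])*3.5+2).ravel(),((proj(T,X)-[200,130])*3.5+2+[385,0]).ravel())
```

```text
1.7 [122.002  152.6032 253.5179 298.0102] [582.3064 345.1343 642.7245  74.9533]
1.8 [137.3869 143.3831 270.6745 287.5658] [562.8419 341.0666 623.7193  69.8823]
1.9 [153.0984 135.5371 288.043  278.5137] [542.963  336.8652 604.2334  65.0013]
2.0 [168.9335 129.1587 305.3933 270.9654] [522.9398 332.5868 584.53    60.3789]
2.1 [184.69   124.3175 322.4989 265.0062] [503.0479 328.2899 564.8792  56.0796]
hinge [170.5821 266.837  294.3174 410.7416] [537.1785 331.6988 591.7922  89.575 ]
```

View pics/lid.png

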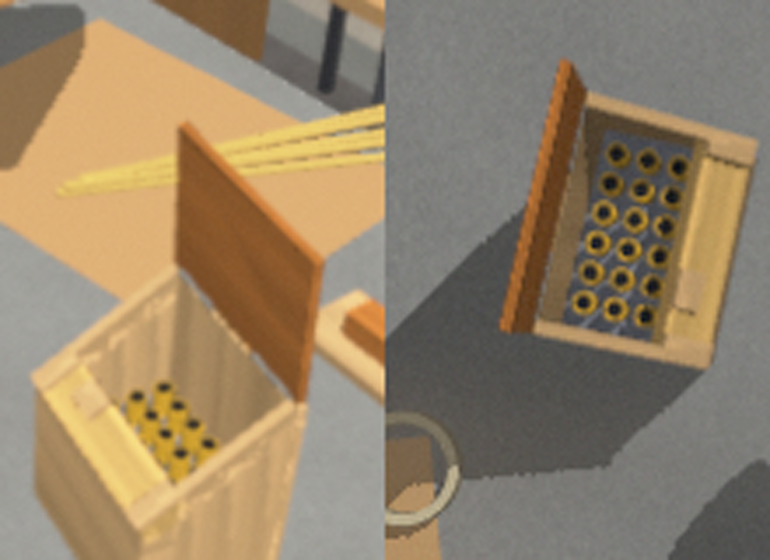

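The lid stands upright: its corners at (180,125) and (318,262) put it at about 2.05-2.1 rad. The tape, at (410,470), and the bench hook look untouched, so I'll hand in.

```bash
python3 -c "
from bench import *
print(get_obs()['time_s'],get_obs()['wrist_force']); print(hand_in())"
```

```text
20.55 [-0.68822143  0.38057387 -0.77791121]
the job is handed in; nothing more can be done
None
```

The job is done and was handed in at about 20.6 s of the 64 s allowed. No verdict was reported back.

- **Feeling for the slot:** I took the scraper and tried the slot 43 mm from mid-width on the robot's side. It was blocked by the spacer, and the wrist force reached about 35 N. On the opposite side, also 43 mm from mid-width, the blade went in freely.
- **Opening the lid:** I levered the lid to about 0.48 rad with the blade and no fingers on it. Then I pushed it upright with the blade tip.
- **Putting the scraper back:** I laid it in the saddles at the pose where I had picked it up.
- **Last checks:** The final pictures put the lid at about 2.05 to 2.1 rad. The scraper lies flat and blade forward in both saddles, with its tip within about 1 px of the first wrist picture. The wrist force was near zero. The tape and bench hook look unmoved. The offcut stayed well clear of the arm's path and I did not measure it again.
- **Disagreement:** My camera fit of the case was about 7 mm off along its depth compared with what the blade felt. I went with the contact readings.

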